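Park a steel column on the bench cradles and chock it

ROBOT

A 6-joint arm with a two-finger parallel gripper is mounted at the origin on the work surface. World frame = base frame: x ahead of the robot, y to its left, z up, the work surface at z = 0. Lengths are in m, angles in degrees, forces in N, time in s.
With the tool pointing down it reaches from about 0.25 to 0.725 m from the base axis. Payload 9.7 kg.
Tool frame: the origin (TCP) lies between the finger pads; the fingertips stand 19 mm ahead of it and the grasp point (between the pads) is the TCP; x points along the fingers, y is the direction in which the jaws open and shut, and the axes are right-handed (so a half turn about x gives the same grasp; the last joint's range is limited). The gripper opens to 85 mm and grips with 20 to 120 N. Pads are 22 mm wide; open, the fingers measure 114 mm over their backs; the gripper's body (76 mm by 85 mm) begins 54 mm behind the grasp point. The pads swing forward as they close: fully open they stand 13 mm farther back than shut.
Start: joints at [63.312, 4.979, 10.078, 95.1, 0, 90], TCP at [0.247, 0.491, 0.22] pointing down, gripper open.
Joint ranges: [-179.16, 179.16], [-48.56, 103.87], [-65.8, 70.77], [-126.05, 130.52], [-82.76, 87.17], [-180, 180]. Speed limits (degrees/s): [127.2, 127.2, 147.25, 180, 180, 180].

INTERFACE

Orientations are given as [roll, pitch, yaw] about the fixed x, y, z axes, in that order (R = Rz(yaw) Ry(pitch) Rx(roll)).
In Python, from workcell import bot gives the robot as it stands. The module is installed in compiled form; this text tells all that it offers.
- The arm moves only by the shell command python3 -m handwheel 'ROWS' [FORCE]. ROWS is JSON, a list of rows, each a list of 7 numbers: the turn, a rotation vector about the tool's x, y, z in degrees, then the shift along the tool's x, y, z in m, then the closure, from -1 (fully open) to 1 (shut), so that 0 is half open. In form: [[ax, ay, az, dx, dy, dz, fingers], ...]. A call has 1 to 20 rows; each row is the pose to reach, as a shift and turn from the pose commanded when the call began, along the tool's axes at that moment; what a row does not reach only later rows make up. A row lasts 1/8 s, in which the tool goes at most 62.5 mm and 10.7 degrees, less where a joint would pass 70% of its speed; a pose out of reach is approached as far as the arm can. A call with a gripper value outside its range is refused whole. The fingers move at their own pace and stop on an object; FORCE is the grip in N (left out, the last holds). Time passes only in rows, so rows that repeat a pose let the fingers close. It gives the time, the measured TCP pose, the force and the opening at its end, in the units of the state.
- bot.get_obs(): the state, without advancing time (a new reading comes with each control period).
- bot.camera(name): name is "side" or "top" or "wrist"; returns a dict with "frame" (420x560x3 uint8, red, green, blue), "fx", "fy", "cx", "cy" (pixels), "k1" (the pictures are not rectified: a ray, as slopes to the right and down, at radius r is drawn at 1 + k1 r^2 times it, then the intrinsics apply), "R" (3x3) and "t" (3): a world point X has camera coordinates R X + t; the wrist camera has in their place "tool_from_camera" (4x4, takes a point from camera to tool coordinates, whose origin is the TCP and whose axes are the tool frame's). Camera axes: x right, y down, z forward; pixel columns grow to the right and rows downward; lengths in m; the calibration is good to about 2 mm. A picture is of the moment at which its call begins: read the wrist's pose just before it. There is no depth.
- bot.job_done(): hands the job in, once; it reports no verdict.
Trained networks look in a picture, given as the dict that the camera call returned (one of the last four; its "shot" number tells which), for a name from the list of things; names that differ only in an ending like _2 or _b are one class to them, and where a whole thing is asked for, a point or a joint stands for the part that bears it (a point fixed in the world has none). Each returns a list of dicts, best first, with "conf" (0 to 1); they miss things now and then, are a little off and sometimes report something else, mostly with a low value. They report only what shows in the picture. A call takes as long as a camera call. They do not tell look-alikes from the thing itself.
- bot.look_for(name, picture): "bbox" ([left, top, width, height] as shares, 0 to 1, of the picture: columns of its width, rows of its height, round what is visible of it).
- bot.tip_of(name, picture): "centre" ([column, row] as shares, 0 to 1, of the picture: columns of its width, rows of its height: a listed point, or the origin of a listed thing).
The state is a dict: "time": time; "q": joint angles; "qd": joint speeds; "joint_efforts": joint torques, N m; "ee_pos": TCP position; "tcp_rot": TCP orientation; "wrist_force": force on the tool from outside, world axes, zero at the start; "torque": the same for the moment, N m; "opening": finger opening in m.
Only numpy, scipy, OpenCV 4.12 (cv2) and the standard library are available. Lean on these libraries where they do the work, as an engineer would, in place of code of your own. Each camera call takes 0.05 s, during which the arm holds its last target.

TASK

Three steel columns lie on the blue notched rack: take the long, thick one and lay it gently (do not drop it) in the two V cradles of the grey stand, centred lengthwise. Then set the black rubber chock flat on the stand's deck, midway between the two cradles on their low side (where the deck is wider), square to the column and close up against it, so that it cannot roll out.

Things in the scene. Friction and masses are not known exactly. Their poses are not given: they have to be found in the camera images.
- column: Long thick steel bar, 36 mm in diameter, 220 mm long plus 8 mm stubs, 0.6 kg. Origin at its centre on its axis, x along it. Starts in one of 3 grooves, 70 mm apart, of the fixed blue rack, axis 34 mm above the bench; rack 4 mm high at the bar's middle, its cross strips (30 mm and more from there) 19 mm high. The other two grooves hold a bar 20 mm thick and one only 120 mm long.
- stand: Fixed grey deck, 200 (x) by 140 mm (y -50 to 90), top at z 12 mm, with two 22 mm thick white V cradles at x -75 and 75 mm, 45 degree faces, tall arm (y < 0) up to z 56, low arm (y > 0) to y 24, z 39 mm; bare deck between. Origin on the bench under the V line, midway between cradles; x along the line, y to the low side. A seated column's axis is along x at y 0, z 46 mm.
- chock: Black rubber block, 40 (x) by 40 mm (y), 40 mm high, its sides to +y and -y bevelled above 26 mm (top 40 by 24 mm), 0.11 kg. Plain upright end faces at x -20 and 20 mm (grip across these); either bevelled side may face the column. Origin at the base centre, z up; starts on the bench. On the deck, x along the column, it touches the seated column with its origin at y 37 mm in the stand's frame.
Mind the look-alikes: they are no part of the job. Of the things that look like the chock, the largest one is meant.

How it is judged (in metres and radians):
On the way, in this order (a step that is already met when the one before it is completed fails the run):
1. the column lies in both cradles, let go (x of column in the frame of stand between -0.02 and 0.02 m and y of column in the frame of stand between -0.008 and 0.008 m and z of column in the frame of stand between 0.041 and 0.051 m and contact force between the fingers and column below 0.1 N and linear speed of column below 0.03 m/s), for 0.2 s.
2. the chock stands on the deck close against the column, let go (x of chock in the frame of stand between -0.025 and 0.025 m and y of chock in the frame of stand between 0.03 and 0.058 m and z of chock in the frame of stand between 0.008 and 0.016 m and angle between chock's own z axis and vertical below 0.12 rad and angle between the x axis of chock and the x axis of stand, either way round below 0.2 rad and contact force between the fingers and chock below 0.1 N), for 0.2 s.
At the end, for the whole second after the job is handed in: The thick long column lies in both cradles, centred within 20 mm; the chock stands flat on the deck on the low side, within 25 mm of midway between the cradles, square within 11 degrees, 30 to 58 mm from their centre line (37 touches the column); both let go and at rest (x of column in the frame of stand between -0.02 and 0.02 m and y of column in the frame of stand between -0.008 and 0.008 m and z of column in the frame of stand between 0.041 and 0.051 m and angle between the x axis of column and the x axis of stand, either way round below 0.1 rad and x of chock in the frame of stand between -0.025 and 0.025 m and y of chock in the frame of stand between 0.03 and 0.058 m and z of chock in the frame of stand between 0.008 and 0.016 m and angle between chock's own z axis and vertical below 0.12 rad and angle between the x axis of chock and the x axis of stand, either way round below 0.2 rad and linear speed of each of column, chock below 0.02 m/s).
It fails at once if the column is dropped: it moves faster than 0.7 m/s while no finger touches it (a fall of more than 25 mm) (linear speed of column above 0.7 m/s and contact force between the fingers and column below 0.1 N).
It also fails if it takes over 58 s, if anything falls off the work surface, if the arm or the gripper's body presses on something with over 40 N, if the wrist force passes 120 N, or if a joint passes its speed limit or range.

## Working session

There is one attempt and no reset: what is moved stays moved. The work goes in short steps, Python scripts to look and compute and a shell command to move; the robot and the scene stay as the last step left them, time stands still between calls to the robot, and variables do not carry over. Pictures are saved under pics/ and viewed, and the job is handed in when it is done.

```bash
ls; mkdir -p pics; python3 - <<'E'
from workcell import bot
import cv2,numpy as np,json
o=bot.get_obs();print(o)
for n in ["top","side","wrist"]:
    p=bot.camera(n); cv2.imwrite(f"pics/a_{n}.png",p["frame"][:,:,::-1])
    print(n,{k:(v if not hasattr(v,'tolist') else np.round(v,4).tolist()) for k,v in p.items() if k!="frame"})
    for t in ["column","stand","chock"]:
        print(t,bot.tip_of(t,p),[ (np.round(b['bbox'],3).tolist(),b['conf']) for b in bot.look_for(t,p)])
E
```

```text
pics
{'time': 0.0, 'q': array([6.33137907e+01, 5.01077416e+00, 1.00349019e+01, 9.50981098e+01,
       7.64140647e-04, 8.99993634e+01]), 'qd': array([-0.00130096, -0.03540143,  0.00103488, -0.05314364, -0.01838812,
        0.00371861]), 'joint_efforts': array([-3.73099247e-04, -5.20387316e+01,  4.64804649e+01,  1.61461055e-02,
       -1.18461588e-05, -8.06910293e-06]), 'ee_pos': array([0.24689992, 0.49120914, 0.2191902 ]), 'tcp_rot': array([ -90.59240829,   89.92601405, -117.27798151]), 'wrist_force': array([ 0.17987638, -0.38875763,  0.58196679]), 'torque': array([-0.02607114,  0.05351501,  0.04942228]), 'opening': 0.0853260865740689}
top {'fx': 406.7917329726062, 'fy': 406.7917329726062, 'cx': 267.1375226021978, 'cy': 204.64948165115166, 'k1': -0.09474275333942125, 'R': [[0.1259, -0.992, 0.0007], [-0.9707, -0.1234, -0.2063], [0.2048, 0.0254, -0.9785]], 't': [-0.0472, 0.5856, 0.8313], 'shot': 1}
column [{'centre': [0.62, 0.6007], 'conf': 0.77}] [([0.612, 0.479, 0.031, 0.269], 0.68)]
stand [{'centre': [0.3096, 0.5071], 'conf': 0.89}] [([0.231, 0.385, 0.136, 0.232], 0.93)]
chock [{'cen
[... 555 characters left out ...]
([0.337, 0.616, 0.281, 0.165], 0.77)]
stand [{'centre': [0.4341, 0.3902], 'conf': 0.61}] [([0.361, 0.341, 0.149, 0.087], 0.92)]
chock [{'centre': [0.4916, 0.6114], 'conf': 0.89}, {'centre': [0.4813, 0.5336], 'conf': 0.83}] [([0.455, 0.48, 0.057, 0.077], 0.87), ([0.55, 0.472, 0.039, 0.039], 0.77), ([0.48, 0.575, 0.027, 0.044], 0.59), ([0.336, 0.624, 0.281, 0.154], 0.19)]
wrist {'fx': 311.5667113699034, 'fy': 311.5667113699034, 'cx': 281.41844867499725, 'cy': 206.20486547091096, 'k1': -0.05525205204072806, 'tool_from_camera': [[0.001, -0.2809, 0.9597, -0.1544], [1.0, 0.0, -0.001, -0.0003], [0.0002, 0.9597, 0.2809, -0.0693], [0.0, 0.0, 0.0, 1.0]], 'shot': 3}
column [] []
stand [] []
chock [] []
```

View pics/a_top.png

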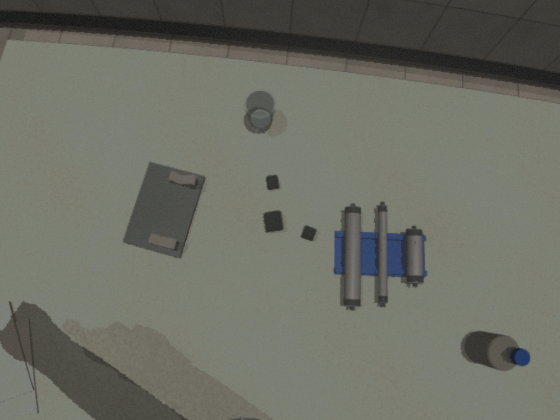

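View pics/a_side.png

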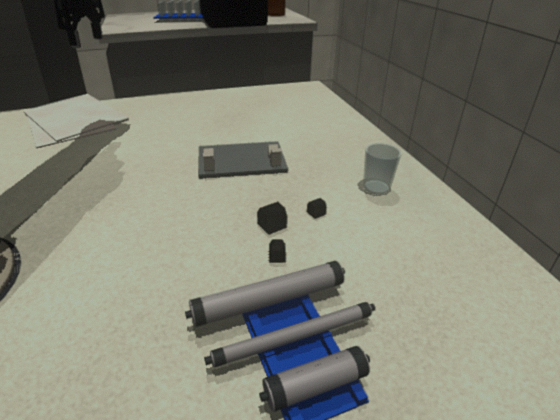

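```bash
cat > h.py <<'E'
import numpy as np,cv2
from scipy.spatial.transform import Rotation as Ro
def Km(p): return np.array([[p['fx'],0,p['cx']],[0,p['fy'],p['cy']],[0,0,1.]]),np.array([p['k1'],0,0,0.])
def toolpose(o): 
    return Ro.from_euler('xyz',o['tcp_rot'],degrees=True).as_matrix(),np.array(o['ee_pos'])
def ext(p,o=None):
    if 'R' in p: return np.array(p['R']),np.array(p['t'])
    T=np.array(p['tool_from_camera']);Rt,tt=toolpose(o)
    Rc=Rt@T[:3,:3];c=Rt@T[:3,3]+tt
    return Rc.T,-Rc.T@c
def ray(p,uv,z,o=None):
    K,d=Km(p);R,t=ext(p,o)
    n=cv2.undistortPoints(np.array(uv,float).reshape(-1,1,2),K,d).reshape(-1,2)
    D=np.c_[n,np.ones(len(n))]@R; C=-R.T@t
    return C+D*((z-C[2])/D[:,2])[:,None]
def proj(p,X,o=None):
    K,d=Km(p);R,t=ext(p,o)
    return cv2.projectPoints(np.array(X,float).reshape(-1,1,3),cv2.Rodrigues(R)[0],t,K,d)[0].reshape(-1,2)
E
python3 - <<'E'
import cv2
a=cv2.imread('pics/a_top.png');cv2.imwrite('pics/a_topc.png',cv2.resize(a[140:320,120:380],None,fx=3,fy=3,interpolation=2)[:, :])
a=cv2.imread('pics/a_side.png');cv2.imwrite('pics/a_sidec.png',cv2.resize(a[130:330,160:400],None,fx=3,fy=3,interpolation=2))
E
```

```text
(no output)
```

View crops.

View pics/a_topc.png

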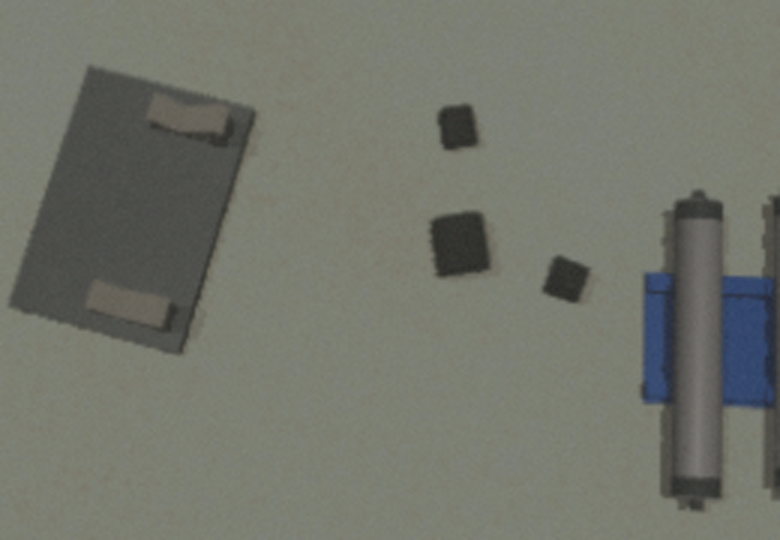

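View pics/a_sidec.png

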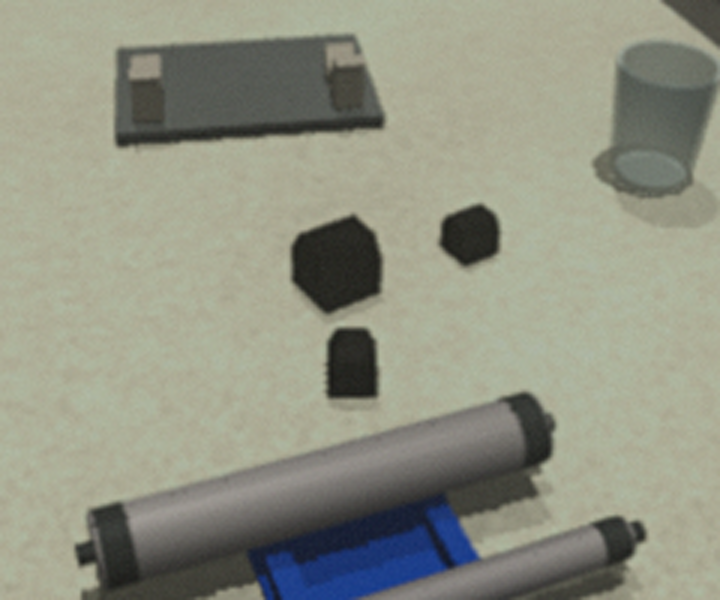

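```bash
python3 - <<'E'
from workcell import bot
from h import *
p=bot.camera('top');s=bot.camera('side')
f=lambda L:[(u/3+120,v/3+140) for u,v in L]
c=ray(p,f([(90,67),(255,110),(182,353),(10,305)]),0.012);print('deck\n',c.round(4), [np.linalg.norm(c[i]-c[(i+1)%4]).round(4) for i in range(4)])
# local frame: corners: y=+90 -> left ; fit
C=c[:,:2]
m=[(-.1,.09),(-.1,-.05),(.1,-.05),(.1,.09)]
for sg in (1,-1):
    M=np.array(m)*[sg,1]
    a=M-M.mean(0);b=C-C.mean(0);U,S,V=np.linalg.svd(a.T@b);R=(U@V).T
    t=C.mean(0)-R@M.mean(0);print(sg,np.linalg.det(R).round(2),t,np.degrees(np.arctan2(R[1,0],R[0,0])),np.abs(C-(M@R.T+t)).max())
print('col',ray(p,f([(699,192),(692,510),(699,202),(694,496)]),0.034).round(4))
print('tip col',ray(p,[np.array([.62,.6007])*[560,420]],.034), ray(s,[np.array([.4796,.694])*[560,420]],.034))
print('stand tip',ray(p,[np.array([.3096,.5071])*[560,420]],0.0))
print('chock tip',ray(p,[np.array([.4854,.5379])*[560,420]],0.),ray(s,[np.array([.4813,.5336])*[560,420]],0.))
print('chock top quad (z=.04 crude)',ray(p,f([(433,215),(482,212),(488,268),(440,276)]),.02).round(4))
# column in side view: rays of ends at z .034
g=lambda L:[(u/3+160,v/3+130) for u,v in L]
print('side col ends',ray(s,g([(83,552),(550,422)]),.034).round(4))
print('side deck',ray(s,g([(117,48),(355,37),(383,122),(117,138)]),.012).round(4))
E
```

```text
deck
 [[0.6644 0.3191 0.012 ]
 [0.6455 0.1821 0.012 ]
 [0.4505 0.2073 0.012 ]
 [0.469  0.3457 0.012 ]] [np.float64(0.1383), np.float64(0.1967), np.float64(0.1396), np.float64(0.1972)]
1 -1.0 [0.55470338 0.24374023] 172.37967657422848 0.0016492582527505295
-1 1.0 [0.55470338 0.24374023] -7.620323425771516 0.0016492582527505295
col [[ 0.6186 -0.1657  0.034 ]
 [ 0.3839 -0.1812  0.034 ]
 [ 0.6109 -0.1663  0.034 ]
 [ 0.394  -0.1817  0.034 ]]
tip col [[ 0.50776318 -0.16208435  0.034     ]] [[ 0.50382831 -0.17242337  0.034     ]]
stand tip [[0.55203523 0.24453448 0.        ]]
chock tip [[0.55094107 0.0114398  0.        ]] [[ 5.59052897e-01  1.58449460e-02 -5.55111512e-17]]
chock top quad (z=.04 crude) [[ 0.5784  0.0324  0.02  ]
 [ 0.5854 -0.0044  0.02  ]
 [ 0.5431 -0.0141  0.02  ]
 [ 0.5325  0.0212  0.02  ]]
side col ends [[ 0.3899 -0.1816  0.034 ]
 [ 0.6225 -0.164   0.034 ]]
side deck [[0.472  0.349  0.012 ]
 [0.6677 0.3162 0.012 ]
 [0.6463 0.175  0.012 ]
 [0.4535 0.2046 0.012 ]]
```

```bash
cat >> h.py <<'E'
def plan(o,pos,ydeg):
    """tool down, tool y at world heading ydeg (mod 180); prints rotvec & shift in tool axes"""
    R,t=toolpose(o)
    best=None
    for a in (ydeg,ydeg+180):
        a=np.radians(a);x=np.array([0,0,-1.]);y=np.array([np.cos(a),np.sin(a),0]);T=np.c_[x,y,np.cross(x,y)]
        rv=np.degrees(Ro.from_matrix(R.T@T).as_rotvec())
        d=R.T@(np.array(pos)-t)
        print('rot',rv.round(2),'shift',d.round(4))
def state(o):
    R,t=toolpose(o)
    print('t',round(o['time'],2),'pos',np.round(t,4),'toolx',R[:,0].round(3),'y head',np.degrees(np.arctan2(R[1,1],R[0,1])).round(2),'q',np.round(o['q'],1),'F',np.round(o['wrist_force'],1),'open',round(o['opening'],4))
E
python3 - <<'E'
from workcell import bot
from h import *
o=bot.get_obs();state(o)
plan(o,[.503,-.173,.2],94)
E
```

```text
t 1.15 pos [0.247  0.4914 0.2199] toolx [ 0.  0. -1.] y head 63.31 q [63.3  5.  10.1 95.1  0.  90. ] F [-0.8  0.8 -0.2] open 0.0858
rot [-30.69   0.    -0.  ] shift [ 0.0199 -0.4787  0.5271]
rot [149.31  -0.    -0.  ] shift [ 0.0199 -0.4787  0.5271]
```

```bash
python3 -m handwheel '[[-10,0,0,0.01,-0.12,0.13,-0.45],[-20,0,0,0.02,-0.24,0.26,-0.45],[-30.7,0,0,0.02,-0.36,0.4,-0.45],[-30.7,0,0,0.02,-0.4787,0.5271,-0.45],[-30.7,0,0,0.02,-0.4787,0.5271,-0.45],[-30.7,0,0,0.02,-0.4787,0.5271,-0.45],[-30.7,0,0,0.02,-0.4787,0.5271,-0.45],[-30.7,0,0,0.02,-0.4787,0.5271,-0.45],[-30.7,0,0,0.02,-0.4787,0.5271,-0.45],[-30.7,0,0,0.02,-0.4787,0.5271,-0.45],[-30.7,0,0,0.02,-0.4787,0.5271,-0.45],[-30.7,0,0,0.02,-0.4787,0.5271,-0.45],[-30.7,0,0,0.02,-0.4787,0.5271,-0.45],[-30.7,0,0,0.02,-0.4787,0.5271,-0.45],[-30.7,0,0,0.02,-0.4787,0.5271,-0.45]]' 60
python3 - <<'E'
from workcell import bot
from h import *
o=bot.get_obs();state(o)
p=bot.camera('wrist');cv2.imwrite('pics/b_w.png',p['frame'][:,:,::-1])
print(bot.tip_of('column',p),proj(p,[[.503,-.173,.034]],o))
E
```

```text
time: 3.02
ee_pos: [0.5028, -0.1721, 0.2003]
tcp_rot: [-8.6, 90.0, -4.5]
wrist_force: [0.1, 0.2, 0.5]
opening: 0.0622
t 3.02 pos [ 0.5028 -0.1721  0.2003] toolx [ 0.001 -0.    -1.   ] y head 94.08 q [-18.9   2.    4.8  92.7   0.  -23. ] F [0.1 0.2 0.5] open 0.0622
[{'centre': [0.4986, 0.4357], 'conf': 0.63}] [[282.01393922 184.33239458]]
```

View pics/b_w.png

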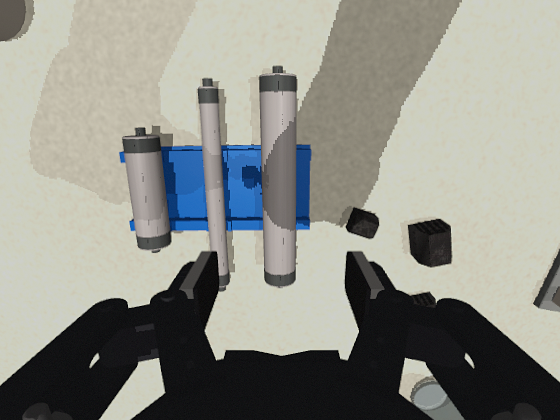

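```bash
python3 - <<'E'
from workcell import bot
from h import *
o=bot.get_obs()
p=bot.camera('wrist');f=p['frame']
im=f[40:300,120:460,::-1];cv2.imwrite('pics/b_c.png',cv2.resize(im,None,fx=2.3,fy=2.3,interpolation=2))
e=ray(p,[(278,67),(280,287)],.034,o);print(e.round(4),e.mean(0),np.degrees(np.arctan2(*(e[0]-e[1])[[1,0]])),np.linalg.norm(e[0]-e[1]))
e=ray(p,[(278.5,75),(279,280)],.045,o);print(e.round(4),e.mean(0))
c=f[215:275,400:460,::-1];cv2.imwrite('pics/b_ch.png',cv2.resize(c,None,fx=9,fy=9,interpolation=2))
E
```

```text
[[ 0.3887 -0.1852  0.034 ]
 [ 0.625  -0.1667  0.034 ]] [ 0.50686755 -0.17593485  0.034     ] -175.5375599060948 0.23708360265087391
[[ 0.3972 -0.184   0.045 ]
 [ 0.6097 -0.1688  0.045 ]] [ 0.50343119 -0.17641696  0.045     ]
```

View pics/b_c.png

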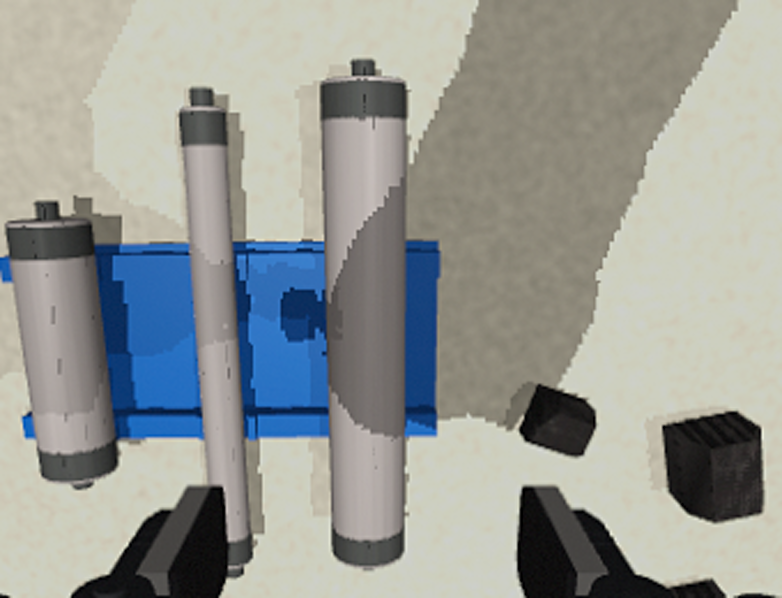

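View pics/b_ch.png

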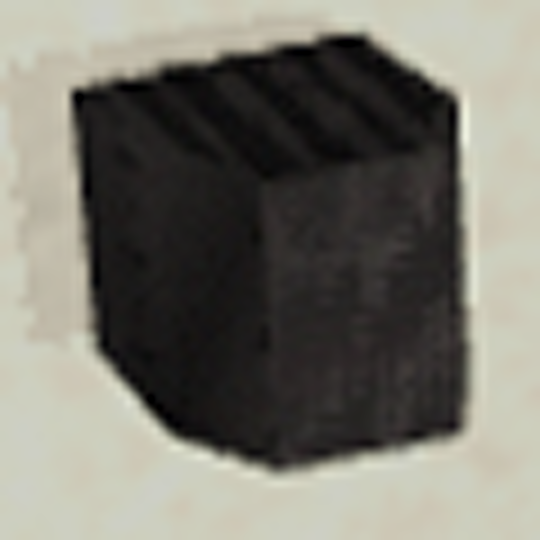

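```bash
python3 - <<'E'
from workcell import bot
from h import *
o=bot.get_obs();state(o);plan(o,[.504,-.175,.032],94.3)
E
```

```text
t 3.17 pos [ 0.5029 -0.1723  0.2003] toolx [ 0.001 -0.    -1.   ] y head 94.08 q [-18.9   2.    4.8  92.7   0.  -23. ] F [ 0.2 -0.3  0.8] open 0.0619
rot [-0.22  0.03  0.01] shift [ 0.1683 -0.0028  0.0008]
rot [ 1.7978e+02  2.0000e-02 -5.0000e-02] shift [ 0.1683 -0.0028  0.0008]
```

```bash
python3 -m handwheel '[[0,0,0,0.04,-0.0028,0.001,-0.45],[0,0,0,0.08,-0.0028,0.001,-0.45],[0,0,0,0.12,-0.0028,0.001,-0.45],[0,0,0,0.15,-0.0028,0.001,-0.45],[0,0,0,0.168,-0.0028,0.001,-0.45],[0,0,0,0.168,-0.0028,0.001,-0.45]]' 60
python3 - <<'E'
from workcell import bot
from h import *
state(bot.get_obs())
p=bot.camera('wrist');cv2.imwrite('pics/c_w.png',p['frame'][:,:,::-1])
E
```

```text
time: 3.92
ee_pos: [0.5036, -0.1753, 0.0312]
tcp_rot: [156.5, 89.9, 160.5]
wrist_force: [0.5, 0.6, -0.6]
opening: 0.0622
t 3.92 pos [ 0.5036 -0.1753  0.0312] toolx [-0.001  0.001 -1.   ] y head 94.04 q [-19.2   3.4 -12.5  74.2   0.  -23.2] F [ 0.5  0.6 -0.6] open 0.0622
```

View pics/c_w.png

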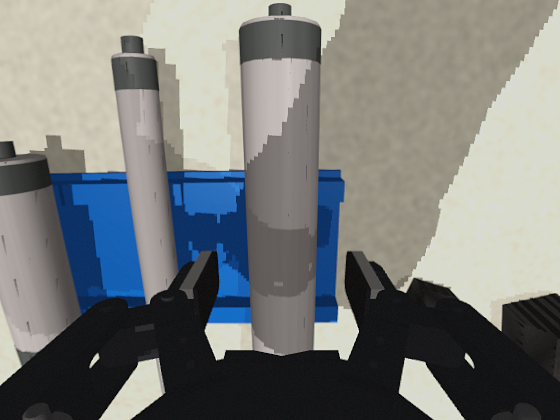

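```bash
python3 -m handwheel '[[0,0,0,0,0,0,0],[0,0,0,0,0,0,0.3],[0,0,0,0,0,0,0.6],[0,0,0,0,0,0,0.6],[0,0,0,0,0,0,0.6]]' 80
python3 - <<'E'
from workcell import bot
from h import *
o=bot.get_obs();state(o)
p=bot.camera('wrist');cv2.imwrite('pics/c_w2.png',p['frame'][:,:,::-1])
R,t=toolpose(o)
print(((ray(p,[(281,4),(281,18)],.034,o)-t)@R).round(4))
E
```

```text
time: 4.6
ee_pos: [0.5078, -0.1763, 0.0375]
tcp_rot: [-14.3, 89.4, -10.3]
wrist_force: [-0.9, 3.2, 29.5]
opening: 0.0172
t 4.6 pos [ 0.5078 -0.1763  0.0375] toolx [ 0.01  -0.002 -1.   ] y head 94.03 q [-19.2   3.2 -12.1  74.2   0.1 -23.2] F [-0.9  3.2 29.5] open 0.0172
[[ 0.0023 -0.0017 -0.1187]
 [ 0.0024 -0.0017 -0.1129]]
```

View pics/c_w2.png

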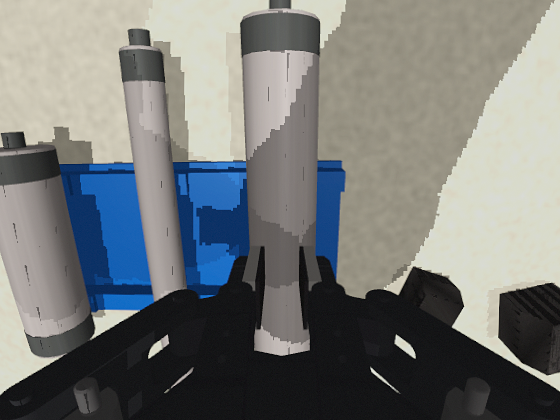

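```bash
python3 - <<'E'
from workcell import bot
from h import *
o=bot.get_obs()
s=bot.camera('side');f=s['frame'];c=f[220:420,160:420,::-1];cv2.imwrite('pics/d_s.png',cv2.resize(c,None,fx=3,fy=3,interpolation=2))
w=bot.camera('wrist')['frame'][200:380,190:380,::-1];cv2.imwrite('pics/d_w.png',cv2.resize(w,None,fx=3,fy=3,interpolation=2))
R,t=toolpose(o)
for d in (0,.019): print(proj(s,[t+R@[d,y,0] for y in(-.018,0,.018)]))
E
```

```text
[[276.63269807 300.58820005]
 [272.04742389 291.20655005]
 [267.68490065 282.26962347]]
[[276.56701699 309.69583742]
 [272.07841579 300.29769852]
 [267.80267312 291.33309009]]
```

View pics/d_s.png

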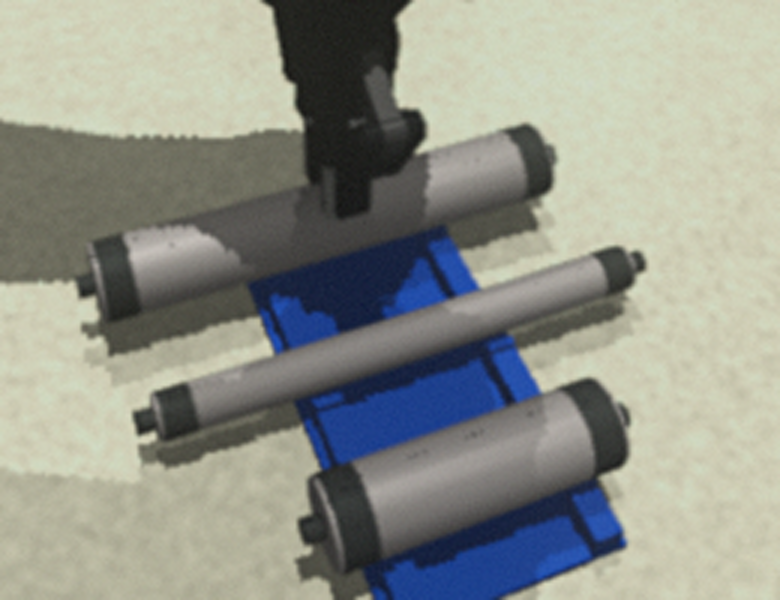

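View pics/d_w.png

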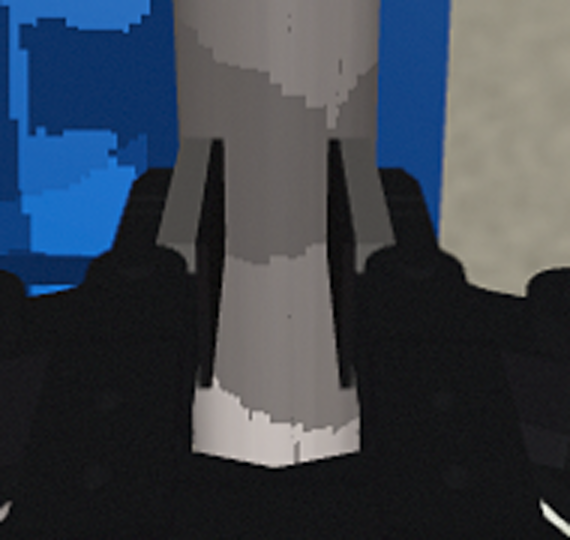

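```bash
python3 - <<'E'
from workcell import bot
from h import *
o=bot.get_obs();state(o)
p=bot.camera('wrist');R,t=toolpose(o)
for d in (-.02,-.01,0,.01,.019):
  for z in (-.011,.011):
    print(d,z,proj(p,[t+R@[d,y,z] for y in(-.0086,.0086)],o).round(0).tolist())
E
```

```text
t 4.75 pos [ 0.5078 -0.1763  0.0375] toolx [ 0.01  -0.002 -1.   ] y head 94.02 q [-19.2   3.2 -12.1  74.2   0.1 -23.2] F [-1.3  4.1 30.1] open 0.0177
-0.02 -0.011 [[266.0, 246.0], [303.0, 246.0]]
-0.02 0.011 [[267.0, 288.0], [302.0, 288.0]]
-0.01 -0.011 [[267.0, 238.0], [302.0, 238.0]]
-0.01 0.011 [[268.0, 278.0], [301.0, 278.0]]
0 -0.011 [[268.0, 231.0], [300.0, 231.0]]
0 0.011 [[268.0, 268.0], [300.0, 268.0]]
0.01 -0.011 [[269.0, 225.0], [299.0, 225.0]]
0.01 0.011 [[269.0, 260.0], [299.0, 260.0]]
0.019 -0.011 [[269.0, 219.0], [299.0, 219.0]]
0.019 0.011 [[270.0, 254.0], [298.0, 254.0]]
```

```bash
python3 -m handwheel '[[0,0,0,0,0,0,0.2],[0,0,0,0,0,0,-0.45],[0,0,0,0,0,0,-0.45],[0,0,0,-0.03,0,0,-0.45],[0,0,0,-0.06,0,0,0],[0,0,0,-0.06,0,0,0.15],[0,0,0,-0.06,0,0,0.15],[0,0,0,-0.06,0,0,0.15]]' 60
python3 - <<'E'
from workcell import bot
from h import *
o=bot.get_obs();state(o)
R,t=toolpose(o)
s=bot.camera('side');w=bot.camera('wrist')
f=s['frame'][:,:,::-1].copy()
c=f[200:400,160:420];cv2.imwrite('pics/e_s.png',cv2.resize(c,None,fx=3,fy=3,interpolation=2))
cv2.imwrite('pics/e_w.png',w['frame'][:,:,::-1])
h=o['opening']/2
for d in (-.04,-.03,-.02,-.01,0,.01,.019): 
  X=[t+R@[d,y,z] for y in(-h,h) for z in (-.011,)]
  u=proj(s,X); print(d,((u-[160,200])*3).round(0).tolist(), proj(w,X,o).round(0).tolist())
E
```

```text
time: 5.8
ee_pos: [0.5035, -0.1755, 0.0906]
tcp_rot: [156.9, 89.9, 160.9]
wrist_force: [-0.4, -0.5, -0.1]
opening: 0.0363
t 5.8 pos [ 0.5035 -0.1755  0.0906] toolx [-0.002  0.001 -1.   ] y head 94.01 q [-19.2   2.2  -7.1  80.8  -0.  -23.2] F [-0.4 -0.5 -0.1] open 0.0363
-0.04 [[317.0, 155.0], [289.0, 101.0]] [[240.0, 266.0], [330.0, 266.0]]
-0.03 [[317.0, 174.0], [289.0, 119.0]] [[243.0, 255.0], [326.0, 255.0]]
-0.02 [[317.0, 192.0], [290.0, 137.0]] [[246.0, 246.0], [323.0, 246.0]]
-0.01 [[317.0, 209.0], [290.0, 154.0]] [[248.0, 238.0], [321.0, 238.0]]
0 [[317.0, 226.0], [290.0, 170.0]] [[250.0, 231.0], [319.0, 231.0]]
0.01 [[317.0, 242.0], [291.0, 187.0]] [[252.0, 225.0], [316.0, 225.0]]
0.019 [[317.0, 257.0], [291.0, 201.0]] [[253.0, 219.0], [315.0, 219.0]]
```

View pics/e_s.png

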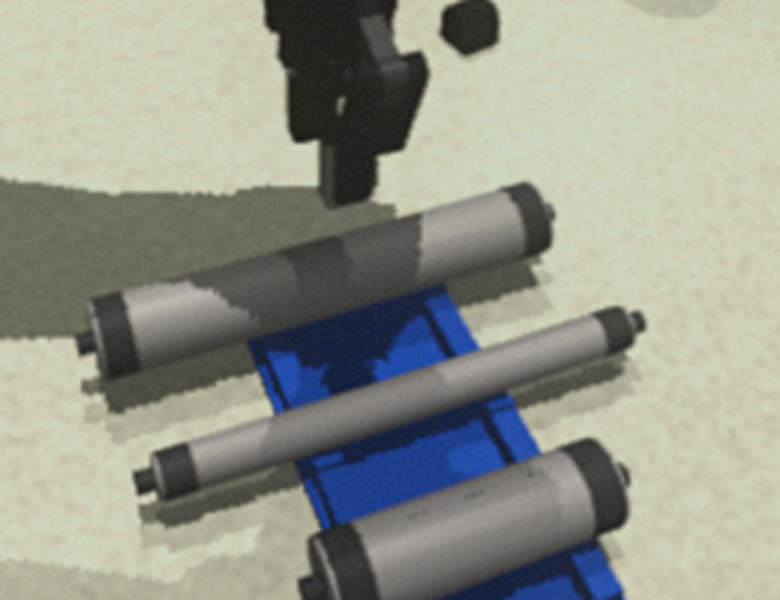

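View pics/e_w.png

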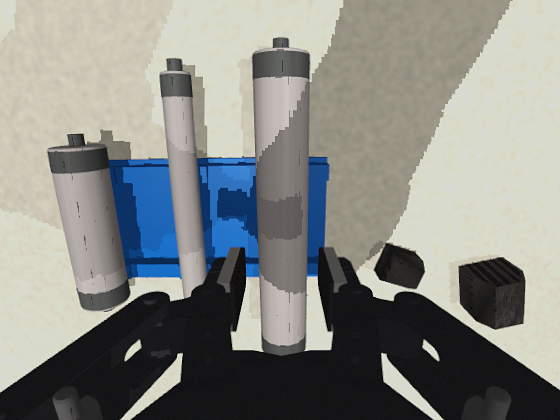

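```bash
python3 - <<'E'
from workcell import bot
from h import *
o=bot.get_obs();state(o)
p=bot.camera('wrist');R,t=toolpose(o)
print(ray(p,[(281,38)],.034,o),ray(p,[(283,353)],.034,o))
plan(o,[.504,-.1755,-.003],94.3)
E
python3 -m handwheel '[[0,0,0,0.0,0,0,-0.45],[0,0,0,0,0,0,-0.45],[0,0,0,0.03,0,0,-0.45],[0,0,0,0.06,0,0,-0.45],[0,0,0,0.07,0,0,-0.45],[0,0,0,0.08,0,0,-0.45],[0,0,0,0.08,0,0,-0.45]]' 60
python3 - <<'E'
from workcell import bot
from h import *
o=bot.get_obs();state(o)
s=bot.camera('side')
c=s['frame'][200:400,160:420,::-1];cv2.imwrite('pics/f_s.png',cv2.resize(c,None,fx=3,fy=3,interpolation=2))
E
```

```text
t 5.9 pos [ 0.5037 -0.1756  0.0909] toolx [-0.001  0.001 -1.   ] y head 94.01 q [-19.2   2.2  -7.1  80.8  -0.  -23.2] F [ 0.6 -0.8 -0.2] open 0.0363
[[ 0.38743655 -0.18548521  0.034     ]] [[ 0.62235634 -0.16748889  0.034     ]]
rot [-0.29 -0.08 -0.04] shift [0.0939 0.     0.0005]
rot [ 1.7971e+02 -6.0000e-02  1.3000e-01] shift [0.0939 0.     0.0005]
time: 6.82
ee_pos: [0.5042, -0.1758, 0.012]
tcp_rot: [160.2, 90.0, 164.2]
wrist_force: [0.1, -0.5, 0.4]
opening: 0.062
t 6.83 pos [ 0.5042 -0.1758  0.012 ] toolx [-0.  0. -1.] y head 94.01 q [-19.2   4.  -14.   72.   -0.  -23.2] F [ 0.1 -0.5  0.4] open 0.062
```

View pics/f_s.png

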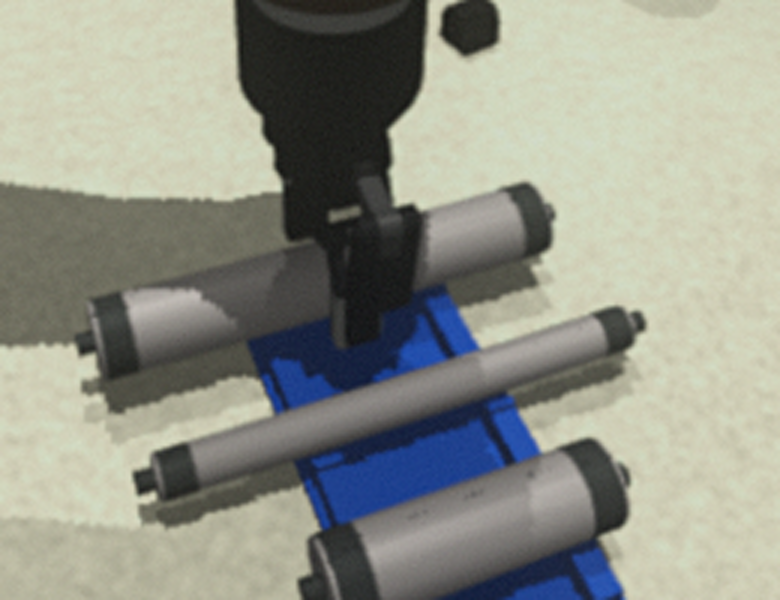

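```bash
python3 -m handwheel '[[0,0,0,0.008,0,0,-0.45],[0,0,0,0.014,0,0,-0.45],[0,0,0,0.014,0,0,-0.45]]' 60
python3 - <<'E'
from workcell import bot
from h import *
o=bot.get_obs();state(o)
E
```

```text
time: 7.25
ee_pos: [0.5038, -0.1756, -0.0027]
tcp_rot: [157.1, 89.9, 161.1]
wrist_force: [-0.8, 0.5, -0.4]
opening: 0.0616
t 7.25 pos [ 0.5038 -0.1756 -0.0027] toolx [-0.001  0.    -1.   ] y head 94.01 q [-19.2   4.5 -15.1  70.4  -0.  -23.2] F [-0.8  0.5 -0.4] open 0.0616
```

Now close, checking that the opening stops near 36 mm.

```bash
python3 -m handwheel '[[0,0,0,0,0,0,-0.1],[0,0,0,0,0,0,0.1],[0,0,0,0,0,0,0.3],[0,0,0,0,0,0,0.5],[0,0,0,0,0,0,0.5]]' 80
python3 - <<'E'
from workcell import bot
from h import *
o=bot.get_obs();state(o)
w=bot.camera('wrist')
cv2.imwrite('pics/g_w.png',w['frame'][:,:,::-1])
E
```

```text
time: 7.88
ee_pos: [0.5044, -0.1758, -0.0016]
tcp_rot: [-12.3, 90.0, -8.3]
wrist_force: [-2.2, -0.2, 5.6]
opening: 0.0344
t 7.88 pos [ 0.5044 -0.1758 -0.0016] toolx [ 0.001 -0.    -1.   ] y head 94.02 q [-19.2   4.5 -15.1  70.4   0.  -23.2] F [-2.2 -0.2  5.6] open 0.0344
```

View pics/g_w.png

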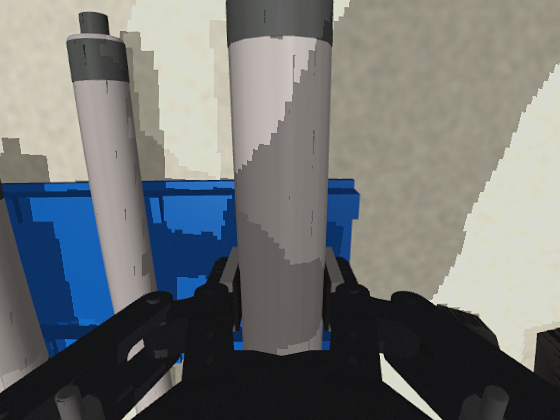

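```bash
python3 -m handwheel '[[0,0,0,0,0,0,-0.2],[0,0,0,0,0,0,-0.2],[0,0,0,0.006,0,0,-0.2],[0,0,0,0.006,0,0,-0.2]]' 60
python3 -m handwheel '[[0,0,0,0,0,0,0.1],[0,0,0,0,0,0,0.3],[0,0,0,0,0,0,0.5],[0,0,0,0,0,0,0.5]]' 80
python3 - <<'E'
from workcell import bot
from h import *
o=bot.get_obs();state(o)
E
```

```text
time: 8.43
ee_pos: [0.5037, -0.1756, -0.0089]
tcp_rot: [158.3, 89.9, 162.3]
wrist_force: [0.2, -0.7, 1.1]
opening: 0.0511
time: 8.93
ee_pos: [0.5041, -0.1757, -0.0079]
tcp_rot: [53.8, 90.0, 57.8]
wrist_force: [-2.1, 1.5, 4.0]
opening: 0.0345
t 8.93 pos [ 0.5041 -0.1757 -0.0079] toolx [ 0.  0. -1.] y head 94.01 q [-19.2   4.7 -15.5  69.7   0.  -23.2] F [-2.1  1.5  4. ] open 0.0345
```

```bash
python3 -m handwheel '[[0,0,0,-0.01,0,0,0.5],[0,0,0,-0.03,0,0,0.5],[0,0,0,-0.06,0,0,0.5],[0,0,0,-0.1,0,0,0.5],[0,0,0,-0.13,0,0,0.5],[0,0,0,-0.13,0,0,0.5]]' 80
python3 - <<'E'
from workcell import bot
from h import *
o=bot.get_obs();state(o)
w=bot.camera('wrist')
cv2.imwrite('pics/h_w.png',w['frame'][:,:,::-1])
s=bot.camera('side')
cv2.imwrite('pics/h_s.png',s['frame'][:,:,::-1])
t=bot.camera('top')
cv2.imwrite('pics/h_t.png',t['frame'][:,:,::-1])
E
```

```text
time: 9.68
ee_pos: [0.5053, -0.1762, 0.1239]
tcp_rot: [-25.8, 89.8, -21.8]
wrist_force: [0.6, 0.1, -6.6]
opening: 0.0344
t 9.68 pos [ 0.5053 -0.1762  0.1239] toolx [ 0.004 -0.001 -1.   ] y head 94.01 q [-19.2   1.9  -3.8  84.1  -0.  -23.2] F [ 0.6  0.1 -6.6] open 0.0344
```

View pics/h_w.png

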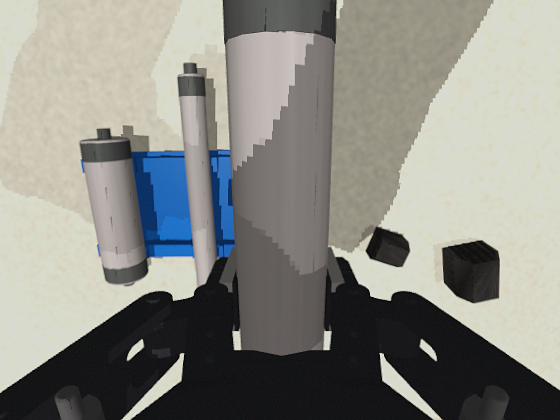

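View pics/h_s.png

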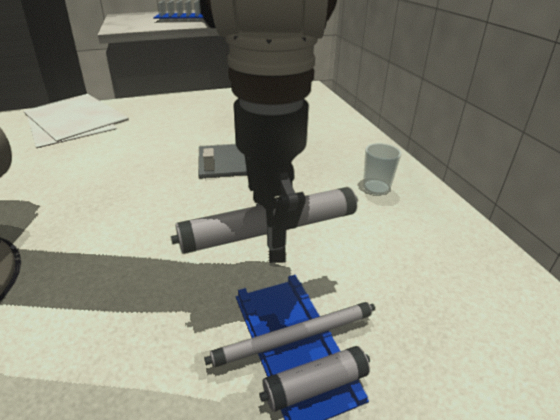

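View pics/h_t.png

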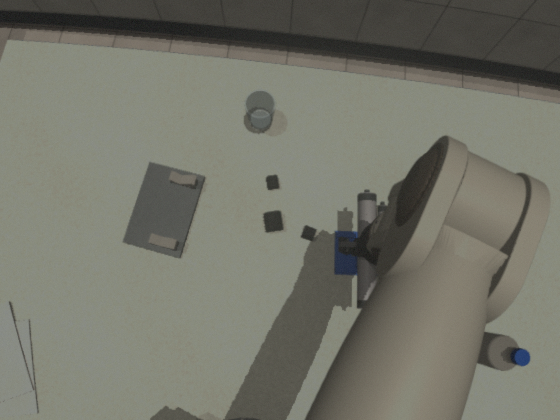

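```bash
python3 - <<'E'
from workcell import bot
from h import *
o=bot.get_obs()
s=bot.camera('side')
g=lambda L:[(u/3+160,v/3+130) for u,v in L]
C=ray(s,g([(117,48),(355,37),(383,122),(117,138)]),.012)[:,:2]
M=np.array([(-.1,.09),(.1,.09),(.1,-.05),(-.1,-.05)])
a=M-M.mean(0);b=C-C.mean(0);U,S,V=np.linalg.svd(a.T@b);R=(U@V).T
t=C.mean(0)-R@M.mean(0);print(np.linalg.det(R).round(2),t,np.degrees(np.arctan2(R[1,0],R[0,0])),np.abs(C-(M@R.T+t)).max())
plan(o,[.555,.2437,.15],82.2)
E
```

```text
1.0 [0.556847   0.24143822] -8.736029051899457 0.0034508720128839654
rot [11.81 -0.14 -0.04] shift [-0.0298  0.4147  0.0807]
rot [-1.6819e+02  6.0000e-02 -2.0000e-01] shift [-0.0298  0.4147  0.0807]
```

```bash
python3 -m handwheel '[[0,0,0,-0.01,0.01,0.002,0.5],[1,0,0,-0.02,0.04,0.008,0.5],[2,0,0,-0.026,0.08,0.016,0.5],[3,0,0,-0.026,0.12,0.024,0.5],[5,0,0,-0.026,0.16,0.032,0.5],[6,0,0,-0.026,0.2,0.04,0.5],[8,0,0,-0.026,0.24,0.048,0.5],[9,0,0,-0.026,0.28,0.056,0.5],[10,0,0,-0.026,0.32,0.064,0.5],[11,0,0,-0.026,0.36,0.072,0.5],[12,0,0,-0.026,0.39,0.077,0.5],[12,0,0,-0.026,0.41,0.08,0.5],[12,0,0,-0.026,0.4147,0.081,0.5],[12,0,0,-0.026,0.4147,0.081,0.5]]' 80
python3 - <<'E'
from workcell import bot
from h import *
o=bot.get_obs();state(o)
w=bot.camera('wrist')
f=w['frame'][:,:,::-1].copy()
M=[(-.1,.09),(.1,.09),(.1,-.05),(-.1,-.05)]
for t,y,c in(((.5547,.2437),-7.6,(0,0,255)),((.5568,.2414),-8.7,(0,200,0))):
    a=np.radians(y);R=np.array([[np.cos(a),-np.sin(a)],[np.sin(a),np.cos(a)]])
    X=[[*(R@m+t),.012] for m in M];u=proj(w,X,o);print(u.round(0).tolist())
cv2.imwrite('pics/i_w.png',cv2.resize(f,(800,600)))
E
```

```text
time: 11.62
ee_pos: [0.5558, 0.2433, 0.1478]
tcp_rot: [-118.0, 90.0, -126.0]
wrist_force: [-0.1, -0.3, -5.1]
opening: 0.0345
t 11.62 pos [0.5558 0.2433 0.1478] toolx [-0. -0. -1.] y head 82.03 q [23.6 12.   9.9 88.  -0.  31.6] F [-0.1 -0.3 -5.1] open 0.0345
[[385.0, 78.0], [369.0, 282.0], [236.0, 283.0], [225.0, 79.0]]
[[384.0, 83.0], [365.0, 285.0], [232.0, 284.0], [225.0, 81.0]]
```

View pics/i_w.png

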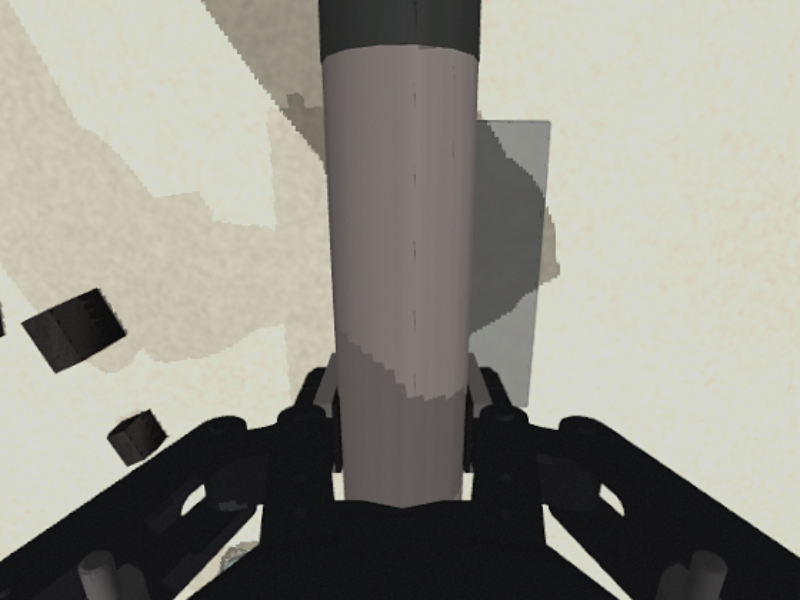

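```bash
python3 -m handwheel '[[-0.3,0,0,0.02,0,0,0.5],[-0.3,0,0,0.05,0,0,0.5],[-0.3,0,0,0.085,0,0,0.5],[-0.3,0,0,0.11,0,0,0.5],[-0.3,0,0,0.125,0,0,0.5],[-0.3,0,0,0.13,0,0,0.5],[-0.3,0,0,0.13,0,0,0.5]]' 80
python3 - <<'E'
from workcell import bot
from h import *
o=bot.get_obs();state(o)
for n in('side','top'):
  w=bot.camera(n);f=w['frame'][:,:,::-1]
  c=f[110:220,160:340] if n=='side' else f[130:290,90:310]
  cv2.imwrite(f'pics/j_{n}.png',cv2.resize(c,None,fx=3.5,fy=3.5,interpolation=2))
E
```

```text
time: 12.55
ee_pos: [0.5563, 0.2435, 0.0186]
tcp_rot: [28.4, 90.0, 20.7]
wrist_force: [-0.4, -0.0, -5.1]
opening: 0.0345
t 12.55 pos [0.5563 0.2435 0.0186] toolx [ 0.001  0.    -1.   ] y head 82.3 q [23.6 13.6 -2.5 73.9 -0.  31.3] F [-0.4 -0.  -5.1] open 0.0345
```

View pics/j_side.png

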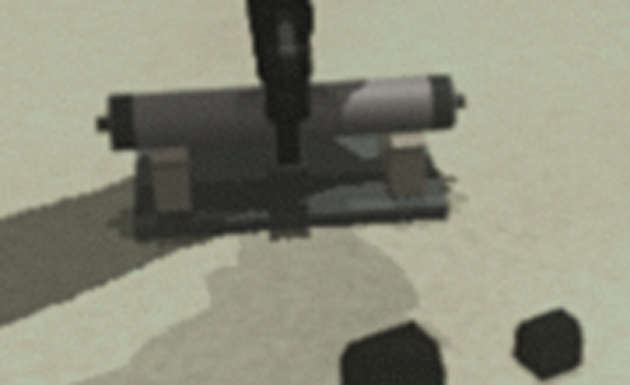

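View pics/j_top.png

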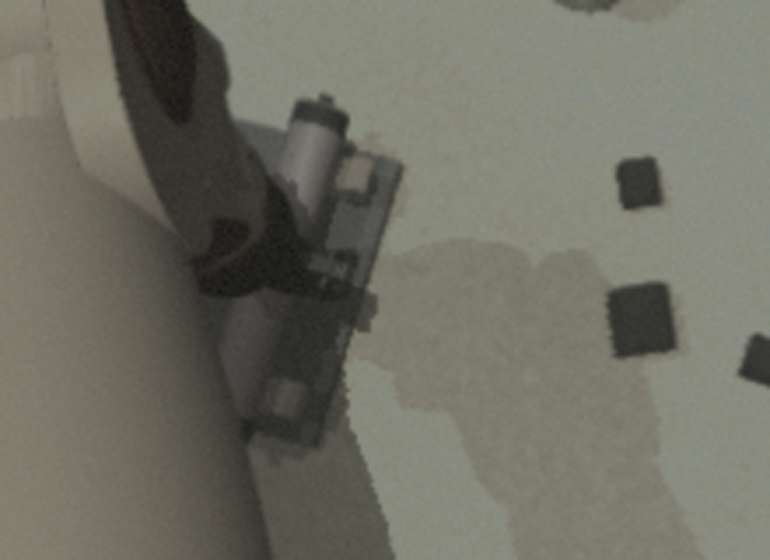

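```bash
python3 -m handwheel '[[0,0,0,0.004,0,0,0.5],[0,0,0,0.008,0,0,0.5],[0,0,0,0.01,0,0,0.5],[0,0,0,0.01,0,0,0.5]]' 80
python3 -m handwheel '[[0,0,0,0.002,0,0,0.5],[0,0,0,0.004,0,0,0.5],[0,0,0,0.004,0,0,0.5]]' 80
python3 -m handwheel '[[0,0,0,0.001,0,0,0.5],[0,0,0,0.002,0,0,0.5],[0,0,0,0.002,0,0,0.5]]' 80
```

```text
time: 13.15
ee_pos: [0.5558, 0.2435, 0.0076]
tcp_rot: [-147.3, 90.0, -155.0]
wrist_force: [0.7, 0.6, -5.2]
opening: 0.0342
time: 13.52
ee_pos: [0.5567, 0.2446, 0.0055]
tcp_rot: [52.5, 89.8, 44.9]
wrist_force: [-2.3, 4.2, 4.8]
opening: 0.0345
time: 13.9
ee_pos: [0.5572, 0.2452, 0.0048]
tcp_rot: [50.7, 89.7, 43.0]
wrist_force: [-3.4, 6.0, 13.7]
opening: 0.0343
```

```bash
python3 -m handwheel '[[0,0,0,0,0.001,0,0.5],[0,0,0,0.0,0.002,0,0.5],[0,0,0,0,0.002,0,0.5]]' 80
python3 -m handwheel '[[0,0,0,0.001,0.0005,0,0.5],[0,0,0,0.001,0.0005,0,0.5]]' 80
```

```text
time: 14.28
ee_pos: [0.5572, 0.2459, 0.0042]
tcp_rot: [25.4, 89.8, 17.6]
wrist_force: [-3.7, -1.3, 10.9]
opening: 0.0346
time: 14.52
ee_pos: [0.5572, 0.246, 0.004]
tcp_rot: [18.0, 89.8, 10.2]
wrist_force: [-7.2, -3.1, 17.4]
opening: 0.0346
```

```bash
python3 -m handwheel '[[0,0,0,-0.001,-0.0005,0,0.5],[0,0,0,-0.001,-0.0005,0,0.3],[0,0,0,-0.001,-0.0005,0,0.2],[0,0,0,-0.001,-0.0005,0,0.1],[0,0,0,-0.001,-0.0005,0,0],[0,0,0,-0.001,-0.0005,0,-0.2],[0,0,0,-0.001,-0.0005,0,-0.3],[0,0,0,-0.001,-0.0005,0,-0.3],[0,0,0,-0.001,-0.0005,0,-0.3]]' 20
python3 -m handwheel '[[0,0,0,-0.03,0,0,-0.3],[0,0,0,-0.08,0,0,-0.3],[0,0,0,-0.13,0,0,-0.3],[0,0,0,-0.16,0,0,-0.3],[0,0,0,-0.16,0,0,-0.3]]' 60
python3 - <<'E'
from workcell import bot
from h import *
o=bot.get_obs();state(o)
for n in('side','wrist'):
  w=bot.camera(n);f=w['frame'][:,:,::-1]
  c=f[110:220,160:340] if n=='side' else f[40:320,150:430]
  k=3.5 if n=='side' else 2.1
  cv2.imwrite(f'pics/k_{n}.png',cv2.resize(c,None,fx=k,fy=k,interpolation=2))
E
```

```text
time: 15.65
ee_pos: [0.5562, 0.2456, 0.0019]
tcp_rot: [-124.9, 90.0, -132.6]
wrist_force: [0.2, -0.6, 0.4]
opening: 0.0552
time: 16.27
ee_pos: [0.5573, 0.246, 0.1648]
tcp_rot: [31.2, 89.7, 23.5]
wrist_force: [0.1, -0.5, -0.1]
opening: 0.0554
t 16.27 pos [0.5573 0.246  0.1648] toolx [ 0.004  0.002 -1.   ] y head 82.31 q [23.8 12.1 12.  89.6 -0.  31.5] F [ 0.1 -0.5 -0.1] open 0.0554
```

View pics/k_side.png

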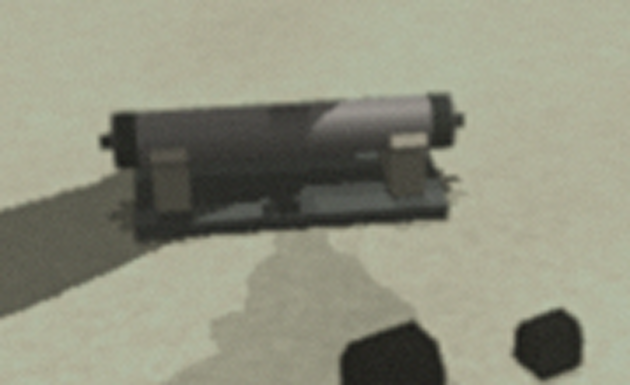

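View pics/k_wrist.png

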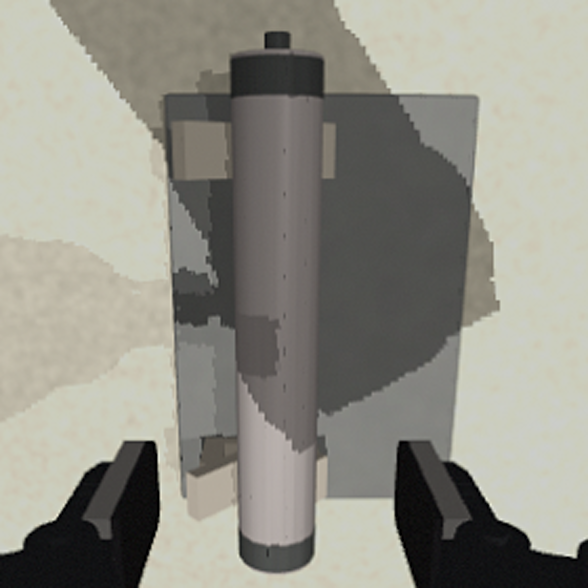

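```bash
python3 - <<'E'
from workcell import bot
from h import *
o=bot.get_obs()
w=bot.camera('wrist')
C=ray(w,[(377.6,85.7),(363.8,276.7),(236.2,275.7),(228.6,85.2)],.012,o)[:,:2]
M=np.array([(-.1,.09),(.1,.09),(.1,-.05),(-.1,-.05)])
a=M-M.mean(0);b=C-C.mean(0);U,S,V=np.linalg.svd(a.T@b);R=(U@V).T
t=C.mean(0)-R@M.mean(0);print(np.linalg.det(R).round(2),t,np.degrees(np.arctan2(R[1,0],R[0,0])),np.abs(C-(M@R.T+t)).max())
e=np.r_[ray(w,[(281.9,55.7)],.046,o),ray(w,[(281.5,312)],.040,o)][:,:2]
print(e, (e-t)@R)
# seen via side
print([(d['centre'],d['conf']) for d in bot.tip_of('chock',w)],[(d['bbox'],d['conf']) for d in bot.look_for('chock',w)])
E
```

```text
1.0 [0.55708568 0.2444392 ] -7.735368363546901 0.0026986241848133696
[[0.44100473 0.26027316]
 [0.67956885 0.22770604]] [[-1.17155868e-01  6.56208930e-05]
 [ 1.23620854e-01 -9.49169070e-05]]
[([0.1177, 0.5276], 0.68)] [([0.137, 0.6662, 0.0693, 0.0798], 0.84), ([0.0379, 0.471, 0.13, 0.1338], 0.66), ([0.0004, 0.4967, 0.0207, 0.059], 0.58)]
```

```bash
python3 - <<'E'
from workcell import bot
from h import *
o=bot.get_obs();plan(o,[.557,.012,.17],102)
E
```

```text
rot [-19.69  -0.12   0.05] shift [-0.0094 -0.2311  0.0325]
rot [1.6031e+02 7.0000e-02 1.7000e-01] shift [-0.0094 -0.2311  0.0325]
```

```bash
python3 -m handwheel '[[-5,0,0,-0.005,-0.03,0.005,-0.45],[-10,0,0,-0.005,-0.08,0.012,-0.6],[-15,0,0,-0.005,-0.14,0.02,-0.6],[-19.7,0,0,-0.005,-0.19,0.027,-0.6],[-19.7,0,0,-0.005,-0.2311,0.0325,-0.6],[-19.7,0,0,-0.005,-0.2311,0.0325,-0.6],[-19.7,0,0,-0.005,-0.2311,0.0325,-0.6]]' 40
python3 - <<'E'
from workcell import bot
from h import *
o=bot.get_obs();state(o)
w=bot.camera('wrist');f=w['frame'][:,:,::-1]
cv2.imwrite('pics/l_w.png',f)
cv2.imwrite('pics/l_c.png',cv2.resize(f[130:250,220:340],None,fx=5,fy=5,interpolation=2))
E
```

```text
time: 17.4
ee_pos: [0.5572, 0.0123, 0.1662]
tcp_rot: [156.8, 89.9, 168.8]
wrist_force: [-0.1, -0.3, -0.3]
opening: 0.0683
t 17.4 pos [0.5572 0.0123 0.1662] toolx [-0.001  0.    -1.   ] y head 101.98 q [  1.3   5.3   4.4  89.2   0.  -10.7] F [-0.1 -0.3 -0.3] open 0.0683
```

View pics/l_w.png

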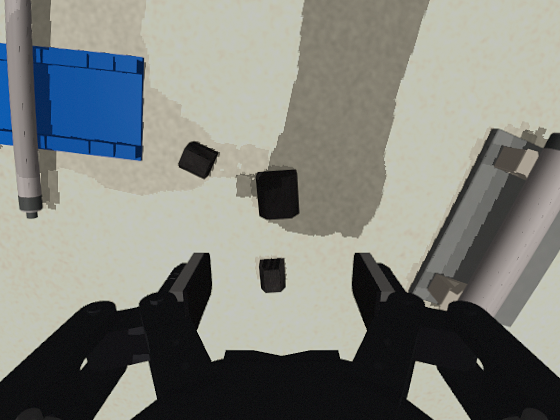

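View pics/l_c.png

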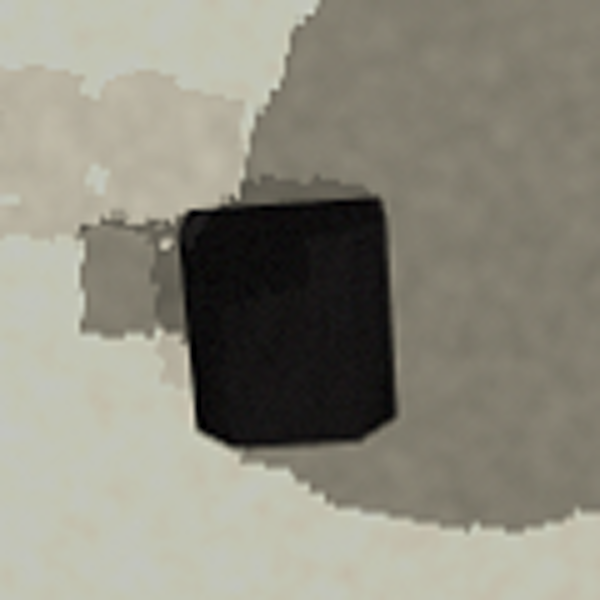

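```bash
python3 - <<'E'
from workcell import bot
from h import *
o=bot.get_obs();state(o)
w=bot.camera('wrist')
b=ray(w,[(257,172.4),(296.6,170)],0.0,o);m=ray(w,[(259.4,216),(299.2,213)],.026,o);t=ray(w,[(268,218.5),(292,217.5)],.04,o)
print(b.round(4),m.round(4),t.round(4))
for a in (b,m,t): print(np.degrees(np.arctan2(*(a[1]-a[0])[[1,0]])).round(1),np.linalg.norm(a[1]-a[0]).round(4))
for i in(0,1):
  d=m[i]-b[i];print('side',np.degrees(np.arctan2(d[1],d[0])).round(1),np.linalg.norm(d[:2]).round(4))
c=np.r_[b,m][:,:2].mean(0);print(c)
s=bot.camera('side')
print(proj(s,[[*c,0],[*c,.04]]))
plan(o,[*c,.10],14.5)
E
```

```text
t 17.45 pos [0.5573 0.0128 0.1663] toolx [-0.001  0.    -1.   ] y head 102.04 q [  1.3   5.3   4.5  89.2   0.  -10.7] F [ 0.3 -0.6  0.5] open 0.0684
[[ 0.5502 -0.0164  0.    ]
 [ 0.5392  0.0233  0.    ]] [[ 0.5878 -0.0048  0.026 ]
 [ 0.5765  0.0332  0.026 ]] [[0.5839 0.0037 0.04  ]
 [0.5782 0.0258 0.04  ]]
105.5 0.0412
106.5 0.0397
104.5 0.0228
side 17.1 0.0394
side 14.8 0.0386
[0.56342808 0.00882625]
[[272.83602105 225.97325171]
 [273.03366064 208.48853054]]
rot [ 8.754e+01 -5.000e-02  2.000e-02] shift [ 0.0663 -0.0052  0.0052]
rot [-9.246e+01 -2.000e-02 -6.000e-02] shift [ 0.0663 -0.0052  0.0052]
```

```bash
python3 -m handwheel '[[10.5,0,0,0.01,-0.005,0.005,-0.35],[21,0,0,0.03,-0.005,0.005,-0.35],[31.5,0,0,0.05,-0.005,0.005,-0.35],[42,0,0,0.066,-0.005,0.005,-0.35],[52.5,0,0,0.066,-0.005,0.005,-0.35],[63,0,0,0.066,-0.005,0.005,-0.35],[73.5,0,0,0.066,-0.005,0.005,-0.35],[83,0,0,0.066,-0.005,0.005,-0.35],[86.5,0,0,0.066,-0.005,0.005,-0.35],[86.5,0,0,0.066,-0.005,0.005,-0.35]]' 40
python3 - <<'E'
from workcell import bot
from h import *
o=bot.get_obs();state(o)
w=bot.camera('wrist');f=w['frame'][:,:,::-1]
cv2.imwrite('pics/m_w.png',f)
plan(o,[.5634,.0088,-.008],15.6)
E
```

```text
time: 18.8
ee_pos: [0.5634, 0.0092, 0.1008]
tcp_rot: [-114.8, 90.0, 170.8]
wrist_force: [-0.2, 0.0, -0.0]
opening: 0.0576
t 18.8 pos [0.5634 0.0092 0.1008] toolx [-0.  0. -1.] y head 15.62 q [ 0.9  6.1 -1.9 82.   0.  75.3] F [-0.2  0.  -0. ] open 0.0576
rot [ 0.02 -0.    0.01] shift [ 1.088e-01 -1.000e-04  4.000e-04]
rot [-1.7998e+02 -2.0000e-02 -1.0000e-02] shift [ 1.088e-01 -1.000e-04  4.000e-04]
```

View pics/m_w.png

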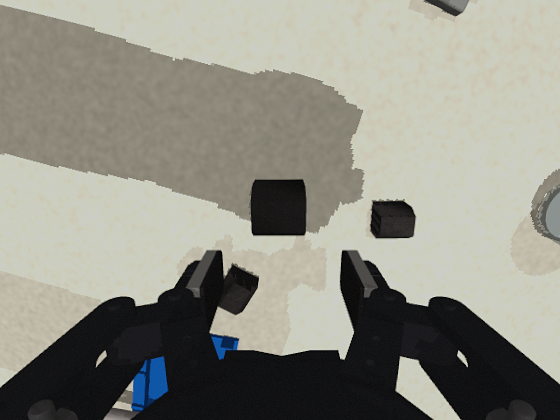

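```bash
python3 -m handwheel '[[0,0,0,0.03,0,0,-0.35],[0,0,0,0.06,0,0,-0.35],[0,0,0,0.085,0,0,-0.35],[0,0,0,0.1,0,0,-0.35],[0,0,0,0.108,0,0,-0.35],[0,0,0,0.108,0,0,-0.35]]' 40
python3 -m handwheel '[[0,0,0,0,0,0,-0.1],[0,0,0,0,0,0,0.1],[0,0,0,0,0,0,0.3],[0,0,0,0,0,0,0.4],[0,0,0,0,0,0,0.4]]' 40
python3 - <<'E'
from workcell import bot
from h import *
o=bot.get_obs();state(o)
for n in('side','wrist'):
  w=bot.camera(n);f=w['frame'][:,:,::-1]
  if n=='side': f=cv2.resize(f[150:290,180:360],None,fx=4,fy=4,interpolation=2)
  cv2.imwrite(f'pics/n_{n}.png',f)
E
```

```text
time: 19.6
ee_pos: [0.5635, 0.0084, -0.007]
tcp_rot: [-77.1, 90.0, -151.6]
wrist_force: [-0.5, 0.2, 0.5]
opening: 0.0575
time: 20.23
ee_pos: [0.5641, 0.0083, -0.0061]
tcp_rot: [73.3, 89.9, -1.2]
wrist_force: [-1.4, -0.5, 6.2]
opening: 0.0398
t 20.23 pos [ 0.5641  0.0083 -0.0061] toolx [ 0.002 -0.    -1.   ] y head 15.51 q [  0.8   8.6 -11.1  70.2  -0.   75.3] F [-1.4 -0.5  6.2] open 0.0398
```

View pics/n_side.png

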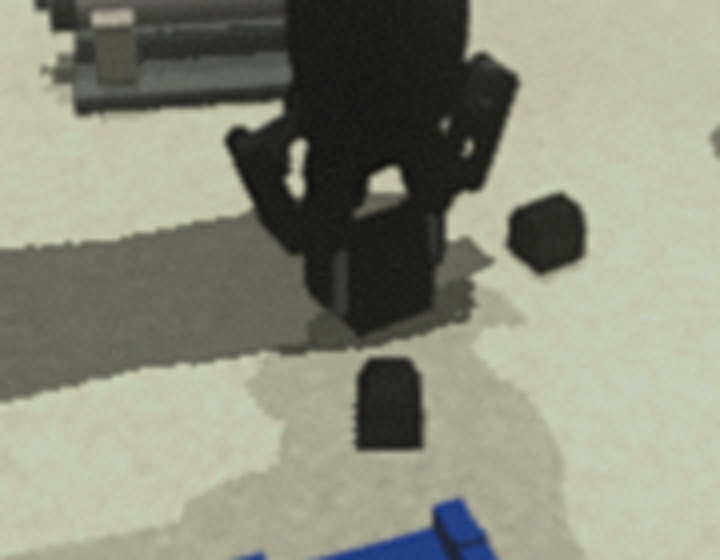

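View pics/n_wrist.png

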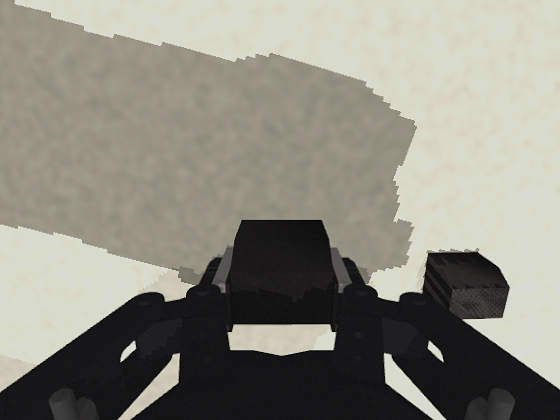

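```bash
python3 -m handwheel '[[0,0,0,-0.02,0,0,0.4],[0,0,0,-0.06,0,0,0.4],[0,0,0,-0.1,0,0,0.4],[0,0,0,-0.13,0,0,0.4],[0,0,0,-0.13,0,0,0.4]]' 40
python3 - <<'E'
from workcell import bot
from h import *
o=bot.get_obs();state(o)
plan(o,[.5627,.2860,.12],-7.7)
E
```

```text
time: 20.95
ee_pos: [0.5647, 0.0083, 0.1253]
tcp_rot: [75.6, 89.8, 1.1]
wrist_force: [-0.4, 0.3, -1.5]
opening: 0.0395
t 20.95 pos [0.5647 0.0083 0.1253] toolx [ 0.004  0.    -1.   ] y head 15.51 q [ 0.8  5.9  0.6 84.5  0.  75.3] F [-0.4  0.3 -1.5] open 0.0395
rot [ 2.321e+01  1.000e-02 -2.500e-01] shift [ 0.0054  0.0723 -0.2681]
rot [-1.5679e+02  3.4000e-01  2.0000e-02] shift [ 0.0054  0.0723 -0.2681]
```

```bash
python3 -m handwheel '[[2,0,0,0,0.008,-0.03,0.4],[5,0,0,0,0.019,-0.07,0.4],[9,0,0,0,0.03,-0.11,0.4],[13,0,0,0,0.041,-0.15,0.4],[17,0,0,0,0.052,-0.19,0.4],[20,0,0,0,0.062,-0.23,0.4],[23.2,0,0,0,0.069,-0.255,0.4],[23.2,0,0,0.0,0.0723,-0.2681,0.4],[23.2,0,0,0.0,0.0723,-0.2681,0.4]]' 40
python3 - <<'E'
from workcell import bot
from h import *
o=bot.get_obs();state(o)
for n in('side','wrist'):
  w=bot.camera(n);f=w['frame'][:,:,::-1]
  if n=='side': f=cv2.resize(f[60:220,140:360],None,fx=3.5,fy=3.5,interpolation=2)
  cv2.imwrite(f'pics/o_{n}.png',f)
plan(o,[.5627,.2860,.02],-7.7)
E
```

```text
time: 22.08
ee_pos: [0.5611, 0.2862, 0.1218]
tcp_rot: [-50.5, 89.9, -148.1]
wrist_force: [-0.2, -0.4, -1.4]
opening: 0.0398
t 22.07 pos [0.5611 0.2862 0.1218] toolx [-0.001 -0.001 -1.   ] y head -7.57 q [ 27.   15.2  10.9  85.8  -0.  124.6] F [-0.2 -0.4 -1.4] open 0.0398
rot [0.13 0.05 0.06] shift [ 1.018e-01  1.800e-03 -1.000e-04]
rot [-1.7987e+02 -1.0000e-01  8.0000e-02] shift [ 1.018e-01  1.800e-03 -1.000e-04]
```

View pics/o_side.png

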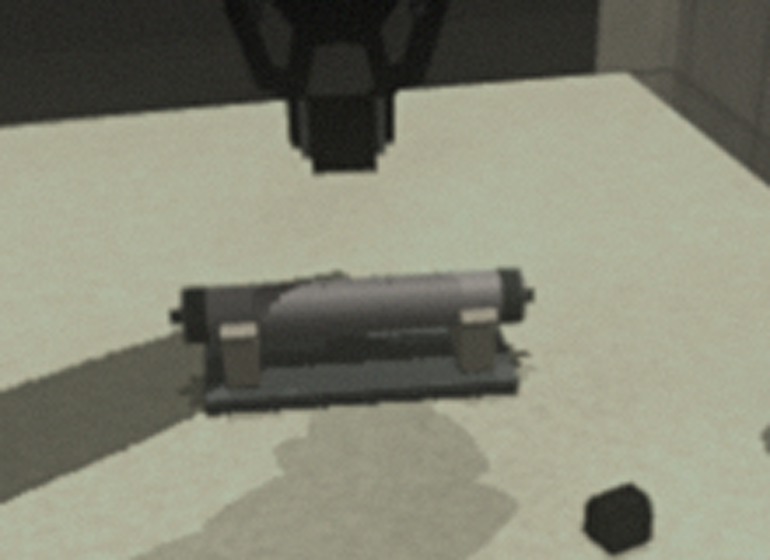

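View pics/o_wrist.png

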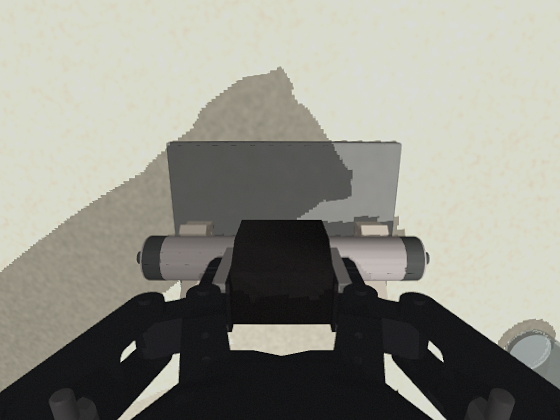

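```bash
python3 -m handwheel '[[0.1,0,0,0.02,0.0015,0,0.4],[0.1,0,0,0.04,0.0015,0,0.4],[0.1,0,0,0.06,0.0015,0,0.4],[0.1,0,0,0.08,0.0015,0,0.4],[0.1,0,0,0.095,0.0015,0,0.4],[0.1,0,0,0.1,0.0015,0,0.4],[0.1,0,0,0.1,0.0015,0,0.4]]' 40
python3 - <<'E'
from workcell import bot
from h import *
o=bot.get_obs();state(o)
for n in('side','wrist'):
  w=bot.camera(n);f=w['frame'][:,:,::-1]
  if n=='side': f=cv2.resize(f[60:220,140:360],None,fx=3.5,fy=3.5,interpolation=2)
  cv2.imwrite(f'pics/p_{n}.png',f)
E
```

```text
time: 23.05
ee_pos: [0.5629, 0.2858, 0.0229]
tcp_rot: [-26.4, 90.0, -124.2]
wrist_force: [0.1, -0.6, -1.6]
opening: 0.0396
t 23.05 pos [0.5629 0.2858 0.0229] toolx [-0. -0. -1.] y head -7.79 q [ 26.9  16.7   1.8  75.1  -0.  124.7] F [ 0.1 -0.6 -1.6] open 0.0396
```

View pics/p_side.png

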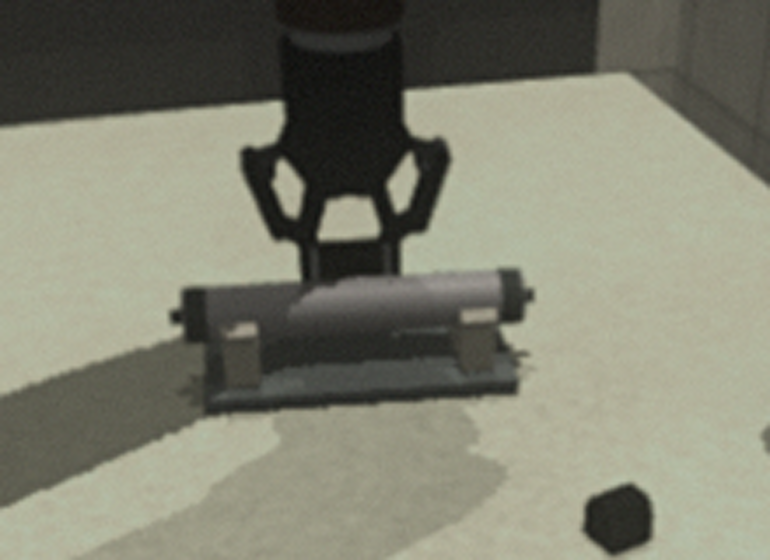

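View pics/p_wrist.png

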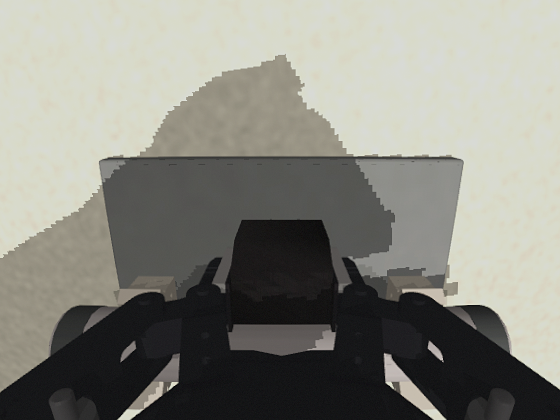

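```bash
python3 -m handwheel '[[0,0,0,0.006,0,0,0.4],[0,0,0,0.011,0,0,0.4],[0,0,0,0.014,0,0,0.4],[0,0,0,0.014,0,0,0.4]]' 40
python3 -m handwheel '[[0,0,0,0.001,0,0,0.4],[0,0,0,0.002,0,0,0.4],[0,0,0,0.002,0,0,0.4]]' 40
```

```text
time: 23.65
ee_pos: [0.5627, 0.2857, 0.0085]
tcp_rot: [-54.4, 90.0, -152.2]
wrist_force: [0.2, 0.6, -0.4]
opening: 0.0393
time: 24.02
ee_pos: [0.5629, 0.2858, 0.0068]
tcp_rot: [-40.7, 90.0, -138.5]
wrist_force: [0.1, -0.5, -1.3]
opening: 0.0397
```

```bash
python3 -m handwheel '[[0,0,0,0.001,0,0,0.4],[0,0,0,0.002,0,0,0.4],[0,0,0,0.002,0,0,0.4]]' 40
python3 -m handwheel '[[0,0,0,0.001,0,0,0.4],[0,0,0,0.001,0,0,0.4]]' 40
```

```text
time: 24.4
ee_pos: [0.563, 0.2859, 0.006]
tcp_rot: [124.2, 90.0, 26.4]
wrist_force: [-3.2, -1.2, 7.2]
opening: 0.0397
time: 24.65
ee_pos: [0.563, 0.2859, 0.006]
tcp_rot: [127.8, 89.9, 30.0]
wrist_force: [-5.6, -3.7, 13.4]
opening: 0.0397
```

```bash
python3 -m handwheel '[[0,0,0,-0.002,0,0,0.4],[0,0,0,-0.002,0,0.002,0.4],[0,0,0,-0.002,0,0.003,0.4],[0,0,0,-0.002,0,0.003,0.4]]' 40
python3 -m handwheel '[[0,0,0,0,0,0.001,0.4],[0,0,0,0,0,0.001,0.4]]' 40
```

```text
time: 25.15
ee_pos: [0.5626, 0.283, 0.006]
tcp_rot: [142.4, 90.0, 44.7]
wrist_force: [-0.2, 1.2, 1.5]
opening: 0.0395
time: 25.4
ee_pos: [0.5625, 0.2819, 0.006]
tcp_rot: [129.5, 90.0, 31.7]
wrist_force: [-0.8, 2.1, 1.7]
opening: 0.0398
```

```bash
python3 -m handwheel '[[0,0,0,0,0,0,0.2],[0,0,0,0,0,0,0.05],[0,0,0,0,0,0,-0.1],[0,0,0,0,0,0,-0.25],[0,0,0,0,0,0,-0.35],[0,0,0,0,0,0,-0.35],[0,0,0,0,0,0,-0.35]]' 20
python3 -m handwheel '[[0,0,0,-0.02,0,0,-0.35],[0,0,0,-0.05,0,0,-0.35],[0,0,0,-0.1,0,0,-0.35],[0,0,0,-0.15,0,0,-0.35],[0,0,0,-0.17,0,0,-0.35],[0,0,0,-0.17,0,0,-0.35]]' 20
python3 - <<'E'
from workcell import bot
from h import *
o=bot.get_obs();state(o)
for n in('side','wrist'):
  w=bot.camera(n);f=w['frame'][:,:,::-1]
  f=cv2.resize(f[60:220,140:360],None,fx=3.5,fy=3.5,interpolation=2) if n=='side' else cv2.resize(f[60:330,120:450],None,fx=2.2,fy=2.2,interpolation=2)
  cv2.imwrite(f'pics/q_{n}.png',f)
E
```

```text
time: 26.28
ee_pos: [0.5623, 0.2819, 0.0059]
tcp_rot: [-1.3, 90.0, -99.0]
wrist_force: [-0.4, 0.1, -0.5]
opening: 0.0575
time: 27.02
ee_pos: [0.5632, 0.2823, 0.1791]
tcp_rot: [124.1, 89.7, 26.4]
wrist_force: [-0.7, -0.4, -0.2]
opening: 0.0574
t 27.02 pos [0.5632 0.2823 0.1791] toolx [ 0.004  0.002 -1.   ] y head -7.78 q [ 26.6  15.3  17.3  91.8  -0.  124.4] F [-0.7 -0.4 -0.2] open 0.0574
```

View pics/q_side.png

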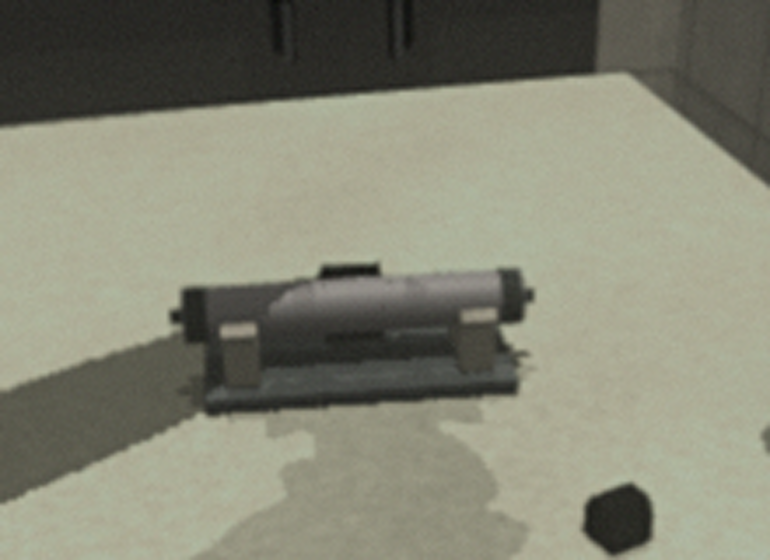

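View pics/q_wrist.png

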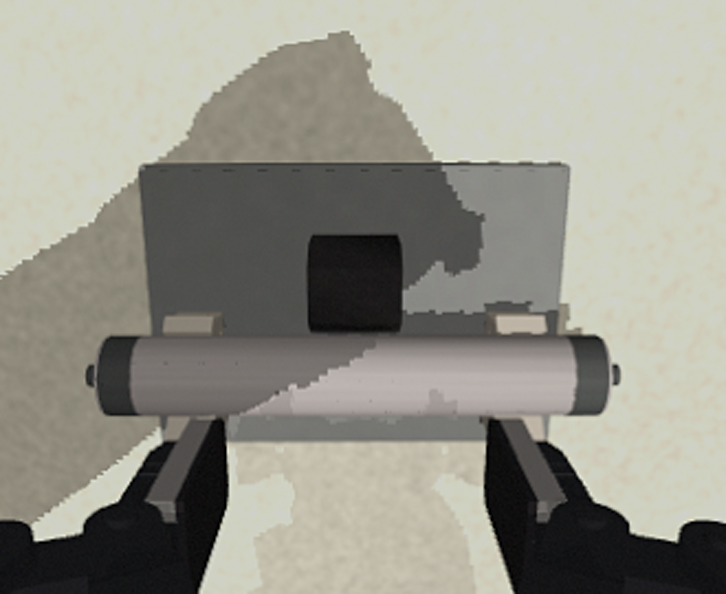

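```bash
python3 - <<'E'
from workcell import bot
from h import *
o=bot.get_obs();w=bot.camera('wrist')
g=lambda L:[(u/2.2+120,v/2.2+60) for u,v in L]
C=ray(w,g([(140,165),(569,165)]),.012,o)[:,:2]
ux=(C[1]-C[0])/np.linalg.norm(C[1]-C[0]);uy=np.array([-ux[1],ux[0]])
org=C.mean(0)-.09*uy
e=ray(w,g([(308,237),(401,235)]),.012,o)[:,:2]
L=np.c_[(e-org)@ux,(e-org)@uy];print(L.round(4),'chock y',L[:,1].mean()-.02,'x',L[:,0].mean(), np.linalg.norm(C[1]-C[0]))
s=ray(w,g([(86,376),(620,375)]),.046,o)[:,:2];print('col',np.c_[(s-org)@ux,(s-org)@uy].round(4))
bot.job_done()
E
```

```text
[[-0.0217  0.0566]
 [ 0.0217  0.0576]] chock y 0.03710574467935451 x 2.0421325367000337e-05 0.1959522087510528
col [[-1.198e-01  1.000e-04]
 [ 1.185e-01  7.000e-04]]
the job is handed in; nothing more can be done
```

I laid the long, thick column in both V cradles, set the chock flat on the deck against it on the low side, and handed the job in at about 27 s.

My last wrist-camera checks, in the stand's frame, all came out inside the limits. The seating height I have only from the tool height and contact force when I let go:

| | x | y | other |
|---|---|---|---|
| Column | centred within about 1 mm | within about 1 mm | tool height and contact force at release matched full seating |
| Chock | about 0 mm | about 37 mm (touching the column) | square within about 2 degrees |

- **First grasp missed:** the first grip closed on top of the column with about 30 N upward on the wrist. I opened, went about 40 mm lower and gripped properly.
- **Disagreement with the description:** two camera views put the fingertips about 20 mm behind the reported TCP, not 19 mm ahead of it. I used the measured offset for every grasp and placement.
- **Camera calibration:** the top camera read about 3 mm short along x compared with the side and wrist cameras. I went with the side and wrist values, and the V cradles took up the last 2 mm.

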